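# Sort the dropper bottles into the reagent carousel

### The arm

A 6-joint arm with a two-finger parallel gripper is mounted at the origin on a cart in front of the work surface, level with it; the furniture and walls round the work are solid. World frame = base frame: x ahead of the robot, y to its left, z up, the work surface at z = 0. Lengths are in mm, angles in rad, forces in N, time in s.
With the tool pointing down it reaches from about 300 to 775 mm from the base axis. Payload 14.6 kg.
Tool frame: the origin (TCP) lies between the finger pads; the fingertips stand manip.tip_reach ahead of it and the grasp point (between the pads) lies 5 mm behind it (manip.tip_reach is the distance from the TCP to the fingertips, in mm); z points along the fingers, y is the line along which they close (so a half turn about z gives the same grasp; the last joint's range is limited). The gripper opens to 94 mm and grips with 3 to 60 N. Pads are 16 mm wide; open, the fingers measure 119 mm over their backs; the gripper's body (75 mm by 177 mm) begins 78 mm behind the grasp point.
Start: joints at [-1.346, 0.3, 1.521, -0, 1.321, -0.067], TCP at [158.215, -526.742, 219.446] pointing down, gripper open.
Joint ranges: [-3.03, 3.03], [-0.79, 2.21], [0.23, 2.52], [-1.04, 4.18], [0, 3.07], [-2.55, 2.55]. Speed limits (rad/s): [2.22, 2.22, 2.57, 3.14, 3.14, 3.14].

### API

Orientations are given as [roll, pitch, yaw] about the fixed x, y, z axes, in that order (R = Rz(yaw) Ry(pitch) Rx(roll)).
In Python, from cell import manip gives the robot as it stands. The module is installed in compiled form; this text tells all that it offers.
- The arm moves only by the shell command python3 -m creep 'ROWS' [FORCE]. ROWS is JSON, a list of rows, each a list of 3 entries, a list of its own where there are three numbers: the opening, from -1 (shut) to 1 (fully open), then the shift along the tool's x, y, z in cm, then the turn about the tool's z in units of 5 degrees (1.0 is 5 degrees). In form: [[grip, [tx, ty, tz], roll], ...]. A call has 1 to 12 rows; each row is the pose to reach, as a shift and turn from the pose commanded when the call began, along the tool's axes at that moment; what a row does not reach only later rows make up. A row lasts 1/10 s, in which the tool goes at most 50 mm and 8.59 degrees, less where a joint would pass 70% of its speed; a pose out of reach is approached as far as the arm can. A call with a gripper value outside its range is refused whole. The fingers move at their own pace and stop on an object; FORCE is the grip in N (left out, the last holds). Time passes only in rows, so rows that repeat a pose let the fingers close. It gives the time, the measured TCP pose, the force, the opening and the grip force at its end, in the units of the state.
- manip.read_state(): the state, without advancing time (a new reading comes with each control period).
- manip.camera(name): name is "scene" or "top" or "wrist"; returns the picture (400x640x3 uint8, red, green, blue); there is no depth.
- manip.camera_params(name): a dict with "fovy" (degrees; the focal length in pixels is half the picture's height over the tangent of half this angle, whatever the lens; pixels are square), "cx", "cy" (the principal point, pixels), "k1" (the pictures are not rectified: a ray, as slopes to the right and down, at radius r is drawn at 1 + k1 r^2 times it, then the intrinsics apply), "origin" and "attitude" of the camera in the world. Camera axes: x right, y down, z forward; pixel columns grow to the right and rows downward; lengths in mm; the calibration is good to about 2 mm. A picture is of the moment at which its call begins: read the wrist's pose just before it. camera_params takes no time and is no camera call; for the wrist camera it gives the pose at the moment of the call.
- manip.sign_off(): hands the job in; it is judged then, once.
The state is a dict: "clock": time; "joints": joint angles; "qd": joint speeds; "effort": joint torques, N m; "eef_pos": TCP position; "eef_rot": TCP orientation; "wrist_force": force on the tool from outside, world axes, zero at the start; "moment": the same for the moment, N m; "finger_gap": finger opening in mm; "finger_force": force on a finger pad.
Only numpy, scipy, OpenCV 4.12 (cv2) and the standard library are available. Lean on these libraries where they do the work, as an engineer would, in place of code of your own. Each camera call takes 0.05 s, during which the arm holds its last target. There are 200 camera calls.

### The job

Put the dropper bottles away: stand the blue-, yellow- and red-capped bottles upright in the bays of their own colour on the reagent carousel, and stand the white-capped bottle upright in the low grey tray. If a bay lies under the carousel's clear cover, turn the carousel by its black knob to bring it out. Let go of everything, and do not disturb the centrifuge tube standing nearby.

Things in the scene. Friction and masses are not known exactly. Their poses are not given: they have to be found in the camera images.
- bottle_blue: White plastic dropper bottle with a blue screw cap, standing upright. 56 mm tall; round body 20 mm in diameter up to 35 mm high, cap 16 mm in diameter above. Origin: centre of its underside, z up its axis.
- bottle_yellow: White plastic dropper bottle with a yellow screw cap, standing upright. 59 mm tall; round body 20 mm in diameter up to 38 mm high, cap 16 mm in diameter above. Origin: centre of its underside, z up its axis.
- bottle_red: Pink plastic dropper bottle with a red screw cap, standing upright. 59 mm tall; round body 20 mm in diameter up to 38 mm high, cap 16 mm in diameter above. Origin: centre of its underside, z up its axis.
- bottle_white: White plastic dropper bottle with a white screw cap, standing upright. 65 mm tall; round body 20 mm in diameter up to 44 mm high, cap 16 mm in diameter above. Origin: centre of its underside, z up its axis.
- bay_blue (a point): Floor centre of the blue bay: a round pocket with a blue collar (inside diameter 40 mm, outside 48 mm, 8 mm high), a blue bar points at it from the hub. Floor 14 mm above the worktop. The three bays lie 95 mm from the turntable's axis, 120 degrees apart (counter-clockwise from above: blue, yellow, red), and travel round with it.
- bay_yellow (a point): Floor centre of the yellow bay: a round pocket with a yellow collar (inside diameter 40 mm, outside 48 mm, 8 mm high), a yellow bar points at it from the hub. Floor 14 mm above the worktop. The three bays lie 95 mm from the turntable's axis, 120 degrees apart (counter-clockwise from above: blue, yellow, red), and travel round with it.
- bay_red (a point): Floor centre of the red bay: a round pocket with a red collar (inside diameter 40 mm, outside 48 mm, 8 mm high), a red bar points at it from the hub. Floor 14 mm above the worktop. The three bays lie 95 mm from the turntable's axis, 120 degrees apart (counter-clockwise from above: blue, yellow, red), and travel round with it.
- carousel: Grey round foot (264 mm wide, fixed) of a white turntable (250 mm, top 14 mm high). Origin: on the turntable's axis at worktop height. A clear cover fixed to the foot roofs the sector within 35 degrees either side of the foot's +x axis, 55 to 137 mm from the turntable's axis, underside 79, top 84 mm high: bottles in bays pass beneath it, nothing can be set down through it. The rest is open.
- knob (a point): Centre of the turntable's black bar knob, on its axis on a thin post: 42 mm long, 14 mm wide, from 87 to 113 mm high (centre 100 mm). Its length points along the line from the axis to the blue bay. Grip it across the 14 mm and twist: the turntable turns either way without a stop within a full turn, with light friction (0.04 N m), and stays where left.
- return_tray: Low grey square tray, 94 x 94 mm, walls 16 mm high and 3 mm thick, floor 3 mm thick, fixed to the bench. Origin: centre of its underside, z up, x and y along its sides.
- centrifuge_tube: Bystander: upright clear tube with orange cap, 36 mm wide, 98 mm tall; origin at the centre of its underside.
Not all that is in view belongs to the job. Leave any green or orange look-alike of the bottle_white alone. What is shaped like the bottle_blue but purple is not meant.

How it is judged:
By the outcome, as a careful person would: the job done as asked, in the order asked, and still so for the second after the job is handed in, with the robot touching nothing.
It also fails if it takes over 106 s, if anything falls off the work surface, if the arm or the gripper's body presses on something with over 40 N, if the wrist force passes 120 N, or if a joint passes its speed limit or range.

## Working session

There is one attempt and no reset: what is moved stays moved. The work goes in short steps, Python scripts to look and compute and a shell command to move; the robot and the scene stay as the last step left them, time stands still between calls to the robot, and variables do not carry over. Pictures are saved under pics/ and viewed, at most 14 in all, crops included, and the job is handed in when it is done.

```bash
mkdir -p pics; cat > h.py <<'E'
import numpy as np, cv2
from cell import manip
from scipy.spatial.transform import Rotation as R
def snap(n,f):
    p=manip.camera_params(n); im=manip.camera(n); cv2.imwrite('pics/'+f,im[:,:,::-1]); np.save('pics/'+f+'.npy',p,allow_pickle=True); return im,p
def load(f): return np.load('pics/'+f+'.npy',allow_pickle=True).item()
def att(p):
    a=np.array(p['attitude'],float)
    return a if a.shape==(3,3) else R.from_euler('xyz',a).as_matrix()
def ray(p,u,v):
    f=200/np.tan(np.radians(p['fovy'])/2)
    d=np.array([(u-p['cx'])/f,(v-p['cy'])/f]); s=d.copy()
    for _ in range(20): s=d/(1+p['k1']*(s@s))
    return np.array(p['origin'],float),att(p)@np.array([s[0],s[1],1])
def at(p,u,v,z):
    o,d=ray(p,u,v); return o+d*(z-o[2])/d[2]
def proj(p,X):
    f=200/np.tan(np.radians(p['fovy'])/2)
    c=att(p).T@(np.array(X,float)-p['origin']); s=c[:2]/c[2]; s=s*(1+p['k1']*(s@s))
    return s*f+[p['cx'],p['cy']]
def tri(*obs):
    A=np.zeros((3,3));b=np.zeros(3)
    for p,u,v in obs:
        o,d=ray(p,u,v); d/=np.linalg.norm(d); M=np.eye(3)-np.outer(d,d); A+=M;b+=M@o
    return np.linalg.solve(A,b)
E
python3 - <<'E'
from h import *
for n in('scene','top','wrist'):
    im,p=snap(n,n+'0.png'); print(n,p)
print(manip.read_state(),manip.tip_reach)
E
```

```text
scene {'fovy': 43.42588857233303, 'cx': 315.9019884577296, 'cy': 196.31502435485353, 'k1': 0.039025779809955675, 'origin': array([-78.04283964, 757.30983628, 565.25507694]), 'attitude': array([-1.98148254e+00, -9.90214306e-04, -2.49416472e+00])}
top {'fovy': 50.45414638703246, 'cx': 321.5782141259209, 'cy': 201.1885439696397, 'k1': -0.08660913785466198, 'origin': array([ 379.8261312 ,  -76.90181906, 1147.30340014]), 'attitude': array([-2.99491403,  0.00501046, -1.57867444])}
wrist {'fovy': 66.96735096263271, 'cx': 313.76956258347536, 'cy': 199.74018784228383, 'k1': -0.03214486864144763, 'origin': array([ 232.97295408, -504.25754074,  384.12226741]), 'attitude': array([ 2.87402150e+00,  2.55560424e-04, -1.27880638e+00])}
{'clock': 0.15, 'joints': array([-1.34562122e+00,  3.00339068e-01,  1.52141776e+00, -1.08467817e-05,
        1.32071005e+00, -6.66070823e-02]), 'qd': array([-0.00014352, -0.0025834 , -0.00335914,  0.00027668,  0.00031549,
        0.00108445]), 'effort': array([ 2.26010772e-03, -5.31957042e+01, -3.52821887e+01,  7.09004654e-02,
        2.35979317e-02, -6.10891902e-05]), 'eef_pos': array([ 158.16266072, -526.57693353,  219.02784334]), 'eef_rot': array([-3.14071967e+00, -4.77027045e-05,  2.91784857e-01]), 'wrist_force': array([-0.40366152,  0.25433743, -0.10287953]), 'moment': array([-0.02379865,  0.08046272, -0.04060891]), 'finger_force': 0.0, 'finger_gap': 93.90341279732077} 14.0
```

View pics/top0.png

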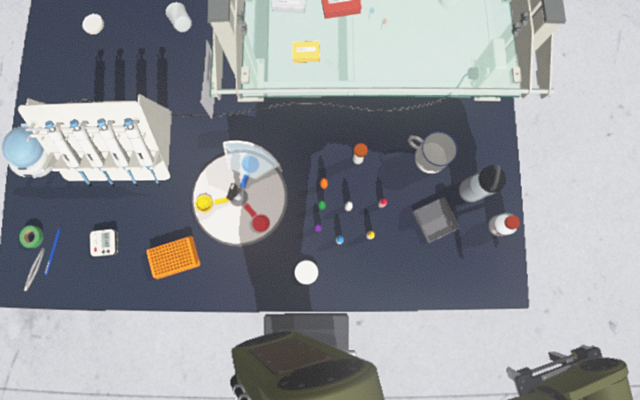

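View pics/scene0.png

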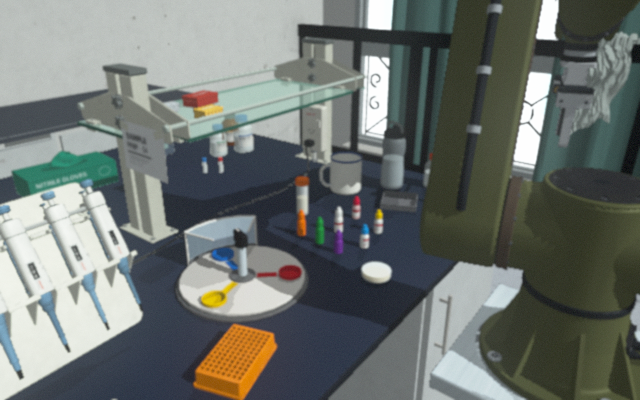

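Candidates, by pixel in the top view: blue (339,239) with purple look-alike (318,228), yellow (370,235), red (383,203), white (349,206), with green (322,205) and orange (323,183) look-alikes. The tube is at (360,152) and the tray at (435,220). The blue bay (250,163) is under the cover; the yellow bay (204,202) and red bay (261,223) are open. Next I check close crops.

```bash
python3 - <<'E'
from h import *
a=cv2.imread('pics/top0.png');cv2.imwrite('pics/c1.png',cv2.resize(a[130:260,190:290+0],None,fx=4.5,fy=4.5,interpolation=cv2.INTER_CUBIC))
cv2.imwrite('pics/c2.png',cv2.resize(a[135:255,305:465],None,fx=5,fy=5,interpolation=cv2.INTER_CUBIC))
s=cv2.imread('pics/scene0.png');cv2.imwrite('pics/c3.png',cv2.resize(s[170:290,285:425],None,fx=5,fy=5,interpolation=cv2.INTER_CUBIC))
E
```

```text
(no output)
```

View pics/c1.png

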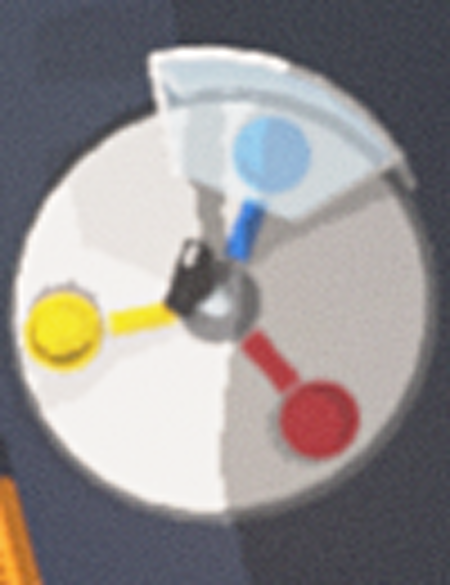

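View pics/c2.png

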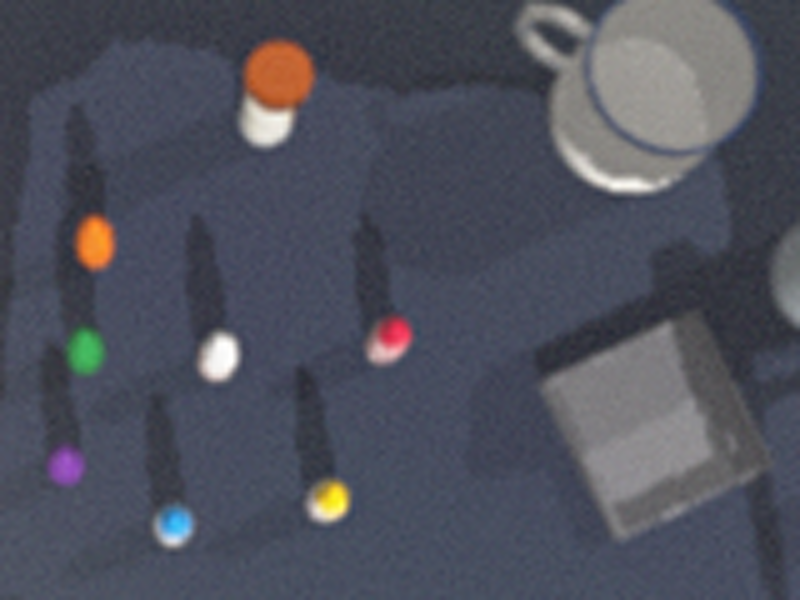

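View pics/c3.png

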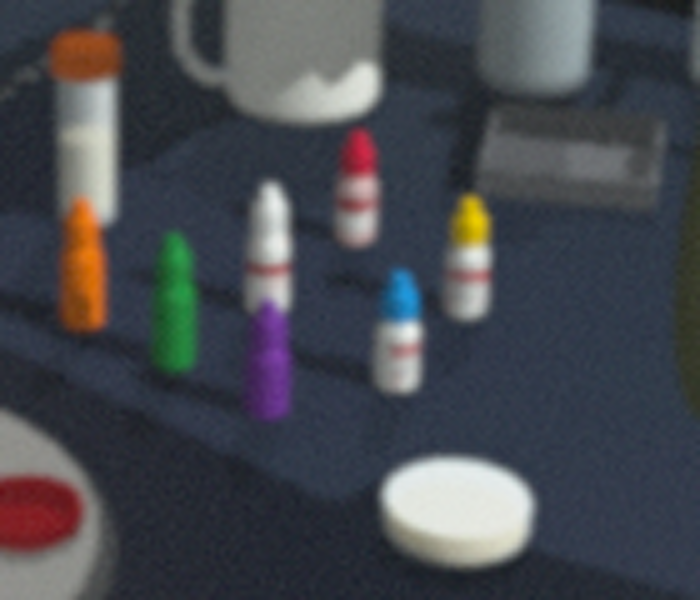

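```bash
cat > m.py <<'E'
from h import *
T=load('top0.png');S=load('scene0.png')
c2=lambda u,v:(u/5+305-.4,v/5+135-.4); c3=lambda u,v:(u/5+285-.4,v/5+170-.4); c1=lambda u,v:(u/4.5+190-.4,v/4.5+130-.4)
for n,a,b in [('blue',(177,520),(401,270)),('yel',(332,497),(469,196)),('red',(398,331),(360,130)),('white',(222,350),(268,181)),('purple',(67,463),(268,302)),('green',(88,346),(176,233)),('orange',(96,236),(82,200)),('tube',(280,72),(87,34))]:
    print(n,tri((T,*c2(*a)),(S,*c3(*b))).round(1), 'top@56',at(T,*c2(*a),56).round(1))
for n,a,z in [('hub',(222,303),14),('yb',(64,330),18),('rb',(320,420),18),('bb',(272,155),18)]: print(n,at(T,*c1(*a),z).round(1))
print('tray corners',[at(T,*c2(*a),16).round(1) for a in [(542,384),(695,310),(770,465),(622,540)]])
for a in [(540,160),(620,160)]: pass
E
python3 m.py
```

```text
blue [ 444.4 -118.7   56.7] top@56 [ 443.6 -119.2   56. ]
yel [ 455.6 -197.9   61. ] top@56 [ 454.7 -199.2   56. ]
red [ 541.  -234.5   60.1] top@56 [ 540.7 -235.7   56. ]
white [ 531.9 -141.8   67.9] top@56 [ 531.5 -143.8   56. ]
purple [475.7 -61.6  54. ] top@56 [473.4 -63.   56. ]
green [534.9 -72.9  66.1] top@56 [534.2 -74.3  56. ]
orange [593.  -77.4  64.5] top@56 [592.3 -78.9  56. ]
tube [ 668.1 -172.7  101.4] top@56 [ 680.1 -177.3   56. ]
hub [560.9 151.7  14. ]
yb [544.7 246.6  18. ]
rb [489.3  90.8  18. ]
bb [651.1 122.3  18. ]
tray corners [array([ 517.1, -318.5,   16. ]), array([ 556.7, -403.8,   16. ]), array([ 472. , -440.6,   16. ]), array([ 432.8, -358.4,   16. ])]
```

View pics/wrist0.png

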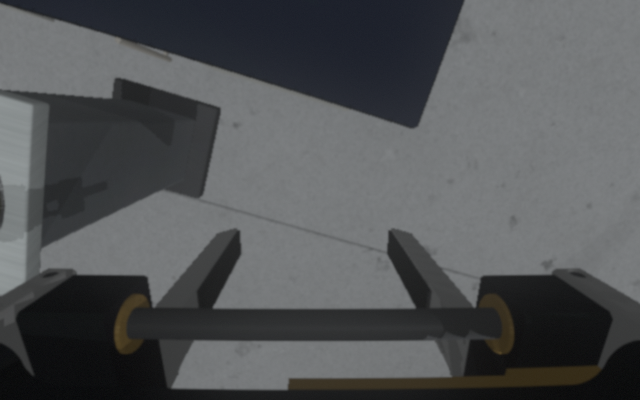

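```bash
cat > go.py <<'E'
# go.py x y z psi_deg : prints shift in tool axes (cm) and turn (units)
import sys; from h import *
s=manip.read_state(); x,y,z,psi=map(float,sys.argv[1:5])
Rm=R.from_euler('xyz',s['eef_rot']).as_matrix(); d=Rm.T@(np.array([x,y,z])-s['eef_pos'])/10
now=np.degrees(s['eef_rot'][2]); t=-((psi-now+180)%360-180)/5
print('shift',d.round(2),'turn',round(t,2),'psi now',now.round(1),'q1,q6',s['joints'][[0,5]].round(2),'t',s['clock'],'n',round(np.linalg.norm(d)/5,1))
E
python3 go.py 505 172 250 -19.4
python3 -m creep '[[1,[2,-2.1,-1],0.3],[0.5,[5,-5.3,-3],1],[-0.15,[9,-9.6,-3.1],2],[-0.15,[13,-13.9,-3.1],3],[-0.15,[17,-18.1,-3.1],4],[-0.15,[21,-22.4,-3.1],5],[-0.15,[25,-26.7,-3.1],6],[-0.15,[29,-31,-3.1],7],[-0.15,[33,-35.2,-3.1],7.2],[-0.15,[36,-38.4,-3.1],7.2],[-0.15,[39,-41.6,-3.1],7.2],[-0.15,[41,-43.8,-3.1],7.2]]' 15
python3 go.py 505 172 250 -19.4
```

```text
shift [ 53.31 -56.93  -3.04] turn 7.22 psi now 16.7 q1,q6 [-1.35 -0.07] t 0.15 n 15.6
clock: 1.35
eef_pos: [413.4, -11.5, 250.6]
eef_rot: [-3.142, -0.001, -0.336]
wrist_force: [0.2, -1.5, 0.7]
finger_gap: 40.3
finger_force: 0.0
shift [  2.59 -20.34   0.06] turn 0.03 psi now -19.3 q1,q6 [-0.12  1.79] t 1.35 n 4.1
```

```bash
python3 -m creep '[[-0.15,[0.5,-4,0],0],[-0.15,[1,-8.5,0],0],[-0.15,[1.7,-13,0],0],[-0.15,[2.2,-17,0],0],[-0.15,[2.5,-19.5,0],0],[-0.15,[2.5,-20.3,0],0],[-0.15,[2.5,-20.3,0],0],[-0.15,[2.5,-20.3,0],0]]'
python3 - <<'E'
from h import *
im,p=snap('wrist','w1.png')
print(manip.read_state()['eef_pos'],proj(p,[561.5,152.7,113]),proj(p,[561.5,152.7,14]))
E
```

```text
clock: 2.15
eef_pos: [503.3, 168.8, 250.4]
eef_rot: [3.141, 0.0, -0.337]
wrist_force: [-0.7, -0.0, 0.0]
finger_gap: 40.0
finger_force: 0.0
[503.29460987 168.64708981 250.61761652] [310.10638785 135.59216038] [310.93692258 131.08825259]
```

View pics/w1.png

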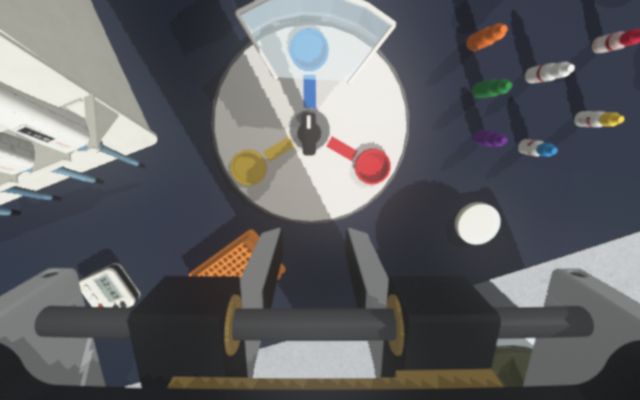

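The wrist view shows the knob end-on at (309,133), its bar pointing straight up the picture. Bays: blue (308,48) under the cover, yellow (248,167), red (372,166). The knob is where I predicted.

```bash
python3 - <<'E'
from h import *
p=load('w1.png');T=load('top0.png')
B=np.array([at(p,u,v,18)[:2] for u,v in[(308,48),(248,167),(372,166)]]);c=B.mean(0)
print(B.round(1),c.round(1),[np.degrees(np.arctan2(*(b-c)[::-1])).round(1) for b in B])
print('knob@113',at(p,309,133,113).round(1),'disc',at(p,311,122,14).round(1))
for q in[(237,12),(395,22),(278,78),(345,82)]:
    d=at(p,*q,84)[:2]-c;print(np.hypot(*d).round(),np.degrees(np.arctan2(d[1],d[0])).round(1))
E
python3 go.py 561.5 153 200 -19.4; python3 go.py 561.5 153 105 -19.4
```

```text
[[655.7 123.2]
 [545.4 246.9]
 [492.3  91.3]] [564.5 153.8] [np.float64(-18.5), np.float64(101.6), np.float64(-139.1)]
knob@113 [564.2 152.9 113. ] disc [572.3 148.8  14. ]
135.0 11.8
137.0 -58.1
63.0 10.6
63.0 -56.3
shift [ 6.01 -0.45  5.06] turn 0.01 psi now -19.3 q1,q6 [0.25 2.16] t 2.2 n 1.6
shift [ 6.01 -0.45 14.56] turn 0.01 psi now -19.3 q1,q6 [0.25 2.16] t 2.2 n 3.2
```

```bash
python3 -m creep '[[-0.15,[3,-0.2,3],0],[-0.15,[5.5,-0.5,6],0],[-0.15,[6.15,-0.5,9],0],[-0.15,[6.15,-0.5,12],0],[-0.15,[6.15,-0.5,14],0],[-0.15,[6.15,-0.5,15],0],[-0.15,[6.15,-0.5,15.4],0],[-0.15,[6.15,-0.5,15.4],0],[-0.6,[6.15,-0.5,15.4],0],[-1,[6.15,-0.5,15.4],0],[-1,[6.15,-0.5,15.4],0],[-1,[6.15,-0.5,15.4],0]]' 10
python3 go.py 563 153 96 -19.4
```

```text
clock: 3.4
eef_pos: [563.4, 153.4, 97.4]
eef_rot: [3.141, -0.001, -0.336]
wrist_force: [-2.1, -7.5, 4.8]
finger_gap: 25.2
finger_force: 10.0
shift [-0.03  0.05  0.14] turn 0.02 psi now -19.3 q1,q6 [0.2  2.11] t 3.4 n 0.0
```

```bash
python3 -m creep '[[-1,[0,0,0],0],[-1,[0,0,0],0],[-1,[0,0,0],0],[-1,[0,0,0],0]]'; python3 - <<'E'
from h import *
snap('wrist','w2.png')
E
```

```text
clock: 3.8
eef_pos: [563.4, 153.3, 97.4]
eef_rot: [3.141, -0.001, -0.337]
wrist_force: [-2.9, -6.9, 5.3]
finger_gap: 26.0
finger_force: 10.0
```

View pics/w2.png

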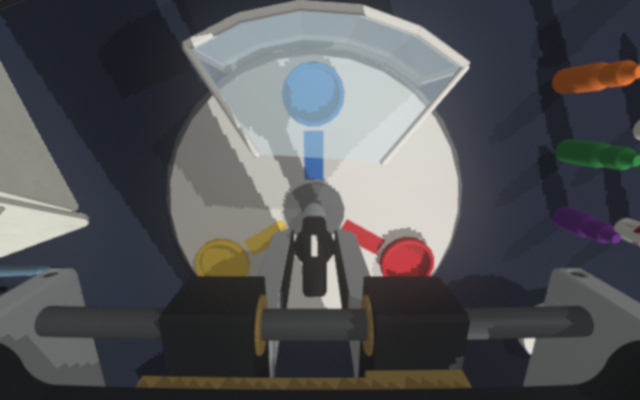

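```bash
python3 - <<'E'
from h import *
a=cv2.imread('pics/w2.png');cv2.imwrite('pics/c4.png',cv2.convertScaleAbs(cv2.resize(a[170:390,245:390],None,fx=2.7*1,fy=2.7,interpolation=cv2.INTER_CUBIC),alpha=1.8,beta=15))
p=load('w2.png')
for z in(113,87):
  for x,y in[(21,7),(21,-7),(-21,-7),(-21,7)]:
    c,s=np.cos(np.radians(-18.7)),np.sin(np.radians(-18.7)); print(z,x,y,proj(p,[563.4+c*x-s*y,153+s*x+c*y,z]).round())
s=manip.read_state();Rm=R.from_euler('xyz',s['eef_rot']).as_matrix()
for y in(-13,-7,7,13):
  print('pad',y,[proj(p,s['eef_pos']+Rm@[0,y,zz]).round() for zz in(14,-5)])
E
```

```text
113 21 7 [302. 229.]
113 21 -7 [328. 229.]
113 -21 -7 [328. 298.]
113 -21 7 [303. 298.]
87 21 7 [303. 214.]
87 21 -7 [326. 213.]
87 -21 -7 [326. 275.]
87 -21 7 [305. 275.]
pad -13 [array([294., 243.]), array([292., 256.])]
pad -7 [array([304., 243.]), array([303., 256.])]
pad 7 [array([326., 243.]), array([327., 256.])]
pad 13 [array([335., 243.]), array([337., 256.])]
```

View pics/c4.png

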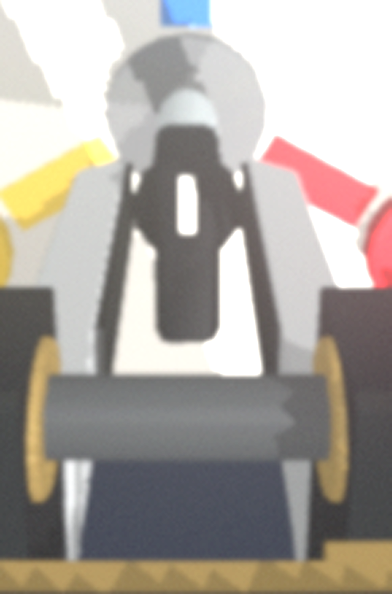

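The picture shows the knob's round waist (about 26 mm wide) filling the fingers at (316,245), so the gap reading is right. I'll raise the grip force and twist.

```bash
python3 -m creep '[[-1,[0,0,0],0],[-1,[0,0,0],-0.5],[-1,[0,0,0],-1.5],[-1,[0,0,0],-2.5],[-1,[0,0,0],-3.5],[-1,[0,0,0],-4.5],[-1,[0,0,0],-5.5],[-1,[0,0,0],-6.5],[-1,[0,0,0],-7.5],[-1,[0,0,0],-8.5],[-1,[0,0,0],-9.5],[-1,[0,0,0],-10.5]]' 25
python3 -m creep '[[-1,[0,0,0],-0.6],[-1,[0,0,0],-1.1],[-1,[0,0,0],-1.1],[-1,[0,0,0],-1.1],[-0.3,[0,0,0],-1.1],[-0.1,[0,0,0],-1.1],[-0.1,[0,0,-1],-1.1],[-0.1,[0,0,-3],-1.1],[-0.1,[0,0,-6],-1.1],[-0.1,[-1,0,-10],-1.1],[-0.1,[-4,0,-14],-1.1],[-0.1,[-6,0,-15.5],-1.1]]'
python3 - <<'E'
from h import *
snap('wrist','w3.png'); snap('top','t3.png')
E
```

```text
clock: 5.05
eef_pos: [563.3, 154.3, 97.4]
eef_rot: [-3.142, -0.001, 0.583]
wrist_force: [-3.3, 0.8, 4.6]
finger_gap: 24.4
finger_force: 25.0
clock: 6.25
eef_pos: [512.9, 120.8, 256.0]
eef_rot: [3.139, -0.005, 0.676]
wrist_force: [0.7, -0.1, 0.0]
finger_gap: 42.3
finger_force: 0.0
```

View pics/w3.png

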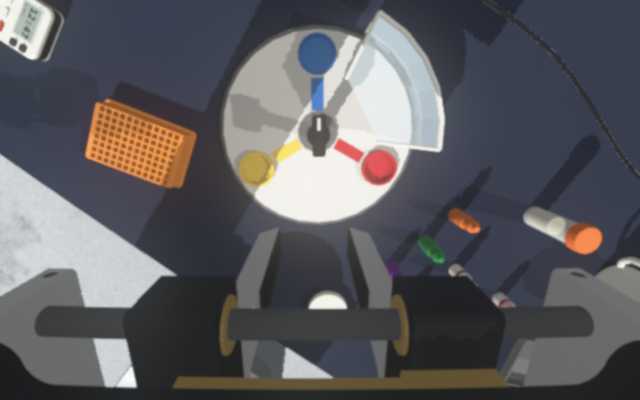

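All three bays are now clear of the cover: blue (317,52), yellow (256,168), red (379,167).

```bash
python3 - <<'E'
from h import *
p=load('w3.png')
B=np.array([at(p,u,v,18)[:2] for u,v in[(317,52),(256,168),(379,167)]]);c=B.mean(0)
print(B.round(1),c.round(1))
th=np.mean([np.degrees(np.arctan2(*(b-c)[::-1]))%360-120*i for i,b in enumerate(B)])
print(th)
for i in range(3):
  a=np.radians(th+120*i);print((np.array([563,153.2])+95*np.array([np.cos(a),np.sin(a)])).round(1))
E
python3 go.py 400 -110 200 20;
```

```text
[[638.5 214.6]
 [475.2 188.3]
 [579.7  60. ]] [564.5 154.3]
39.16373898908945
[636.7 213.2]
[474.2 187. ]
[578.1  59.4]
shift [-23.24  10.94   5.44] turn 3.73 psi now 38.7 q1,q6 [0.16 1.06] t 6.35 n 5.3
```

```bash
python3 go.py 444.4 -118.7 120 129
```

```text
shift [-20.35  14.37  13.47] turn -18.07 psi now 38.7 q1,q6 [0.16 1.06] t 6.35 n 5.7
```

```bash
python3 -m creep '[[-0.15,[-1,0.7,0],-1],[-0.15,[-3,2,0.5],-2.7],[-0.15,[-6,4,1],-4.4],[-0.15,[-9,6.3,2],-6.1],[-0.15,[-12,8.5,4],-7.8],[-0.15,[-15,10.6,6],-9.5],[-0.15,[-17.5,12.4,8],-11.2],[-0.15,[-19.3,13.6,10],-12.9],[-0.15,[-20.3,14.4,12],-14.6],[-0.15,[-20.3,14.4,13.5],-16.3],[-0.15,[-20.3,14.4,13.5],-18],[-0.15,[-20.3,14.4,13.5],-18]]'
python3 - <<'E'
from h import *
snap('wrist','w4.png')
E
python3 go.py 444.4 -118.7 27 129
```

```text
clock: 7.55
eef_pos: [444.8, -118.1, 115.8]
eef_rot: [-3.141, -0.001, 2.249]
wrist_force: [-0.3, 0.1, 0.1]
finger_gap: 39.8
finger_force: 0.0
shift [-0.02 -0.08  8.92] turn -0.09 psi now 128.6 q1,q6 [-0.34 -1.01] t 7.6 n 1.8
```

View pics/w4.png

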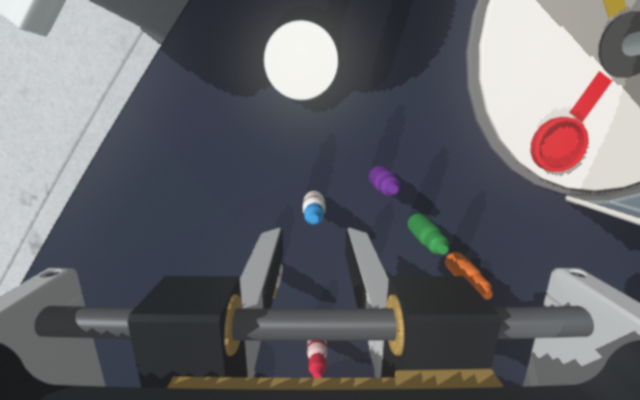

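```bash
python3 - <<'E'
from h import *
p=load('w4.png')
print(at(p,313.5,219,56).round(1),at(p,313,193,3).round(1),proj(p,[444.4,-118.7,56]),proj(p,[444.4,-118.7,0]))
E
```

```text
[ 446.  -118.4   56. ] [ 440.7 -112.7    3. ] [311.62720586 218.07111374] [312.07644495 199.31833607]
```

```bash
python3 -m creep '[[-0.15,[0,-0.1,2],0],[-0.15,[0,-0.1,5],0],[-0.15,[0,-0.1,7.5],0],[-0.15,[0,-0.1,8.7],0],[-0.15,[0,-0.1,8.9],0],[-0.15,[0,-0.1,8.9],0],[-1,[0,-0.1,8.9],0],[-1,[0,-0.1,8.9],0],[-1,[0,-0.1,8.9],0],[-1,[0,-0.1,8.9],0],[-1,[0,-0.1,8.9],0],[-1,[0,-0.1,8.7],0]]' 14
python3 go.py 636.7 213.2 130 129
```

```text
clock: 8.8
eef_pos: [443.9, -118.7, 29.5]
eef_rot: [-3.141, -0.0, 2.246]
wrist_force: [0.7, 0.2, -0.3]
finger_gap: 18.8
finger_force: 14.0
shift [ 13.84  35.8  -10.05] turn -0.06 psi now 128.7 q1,q6 [-0.34 -1.02] t 8.8 n 7.9
```

```bash
python3 -m creep '[[-1,[0,0,-2],0],[-1,[0,0,-5],0],[-1,[0,0,-9],0],[-1,[1,2.6,-13],0],[-1,[2.5,6.5,-16],0],[-1,[4.2,11,-17],0],[-1,[6,15.5,-17],0],[-1,[7.8,20,-17],0],[-1,[9.6,24.7,-17],0],[-1,[11.2,29,-17],0],[-1,[12.7,32.8,-17],0],[-1,[13.5,35,-17],0]]'
python3 -m creep '[[-1,[0.3,0.8,0],0],[-1,[0.3,0.8,0],0],[-1,[0.3,0.8,0],0]]'
python3 - <<'E'
from h import *
snap('wrist','w5.png')
E
python3 go.py 636.7 213.2 42.5 129
```

```text
clock: 10.0
eef_pos: [633.0, 208.3, 198.7]
eef_rot: [-3.141, -0.001, 2.248]
wrist_force: [0.6, -0.5, 0.0]
finger_gap: 18.8
finger_force: 14.0
clock: 10.3
eef_pos: [636.7, 211.8, 199.5]
eef_rot: [-3.141, 0.0, 2.246]
wrist_force: [-0.1, -0.1, -0.6]
finger_gap: 19.0
finger_force: 14.0
shift [ 0.12  0.1  15.72] turn -0.07 psi now 128.7 q1,q6 [ 0.27 -0.41] t 10.35 n 3.1
```

View pics/w5.png

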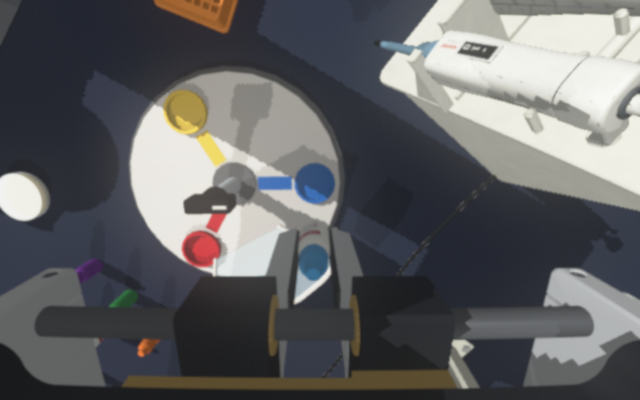

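```bash
python3 - <<'E'
from h import *
T=load('top0.png');p=load('w5.png')
print(at(T,170,181,0),at(T,140,97,0),at(T,140,97,150),at(T,155,97,150))
print('w5 corner',at(p,382,78,0),at(p,382,78,100), 'bay',at(p,316,184,18))
E
python3 go.py 637 213.5 42.5 95
```

```text
[609.9247945  349.77347778   0.        ] [8.60166314e+02 4.53090582e+02 2.27373675e-13] [797.36598788 383.79865793 150.        ] [796.20571112 344.59016218 150.        ]
w5 corner [623.18360245 353.80389734   0.        ] [614.00967352 331.44037358 100.        ] bay [639.26613115 214.26484955  18.        ]
shift [ 0.12  0.14 15.72] turn 6.73 psi now 128.7 q1,q6 [ 0.27 -0.41] t 10.35 n 3.1
```

```bash
python3 -m creep '[[-1,[0.1,0.15,0],1.6],[-1,[0.1,0.15,2],3.2],[-1,[0.1,0.15,4],4.8],[-1,[0.1,0.15,7],6.4],[-1,[0.1,0.15,10],6.7],[-1,[0.1,0.15,12.5],6.7],[-1,[0.1,0.15,14],6.7],[-1,[0.1,0.15,15],6.7],[-1,[0.1,0.15,15.5],6.7],[-1,[0.1,0.15,15.7],6.7],[-1,[0.1,0.15,15.7],6.7],[-1,[0.1,0.15,15.7],6.7]]'
```

```text
clock: 11.55
eef_pos: [637.9, 214.7, 43.3]
eef_rot: [3.14, -0.0, 1.662]
wrist_force: [-0.7, -0.9, -0.0]
finger_gap: 19.0
finger_force: 14.0
```

```bash
python3 -m creep '[[-1,[0,0,0.06],0],[-1,[0,0,0.12],0],[-1,[0,0,0.15],0],[-1,[0,0,0.15],0]]'
python3 -m creep '[[-0.5,[0,0,0],0],[-0.3,[0,0,0],0],[-0.15,[0,0,0],0],[-0.15,[0,0,-1],0],[-0.15,[0,0,-3],0],[-0.15,[0,0,-6],0],[-0.15,[0,0,-10],0],[-0.15,[0,0,-14],0],[-0.15,[0,0,-16],0]]'
python3 go.py 455.6 -197.9 120 69
```

```text
clock: 11.95
eef_pos: [637.9, 214.7, 42.0]
eef_rot: [3.14, -0.0, 1.662]
wrist_force: [-1.1, -0.7, 6.3]
finger_gap: 19.1
finger_force: 14.0
clock: 12.85
eef_pos: [638.2, 214.8, 206.0]
eef_rot: [3.136, -0.001, 1.662]
wrist_force: [0.8, -0.5, 0.5]
finger_gap: 40.0
finger_force: 0.0
shift [-39.45 -21.99   8.45] turn 5.24 psi now 95.2 q1,q6 [0.27 0.18] t 12.85 n 9.2
```

```bash
python3 -m creep '[[-0.15,[-2,-1.1,0],0.5],[-0.15,[-5.5,-3.1,0],1.5],[-0.15,[-9.5,-5.3,0],2.5],[-0.15,[-13.5,-7.5,0],3.5],[-0.15,[-17.5,-9.7,0],4.5],[-0.15,[-21.5,-12,0],5.2],[-0.15,[-25.5,-14.2,1],5.2],[-0.15,[-29.5,-16.4,3],5.2],[-0.15,[-33.5,-18.7,5],5.2],[-0.15,[-36.5,-20.3,7],5.2],[-0.15,[-38.5,-21.5,8],5.2],[-0.15,[-39.4,-22,8.4],5.2]]'
python3 - <<'E'
from h import *
for _ in range(4): manip.camera('wrist')
snap('wrist','w6.png')
E
python3 go.py 455.6 -197.9 27 69
```

```text
clock: 14.05
eef_pos: [453.3, -199.2, 116.7]
eef_rot: [-3.141, -0.0, 1.206]
wrist_force: [-0.2, -0.5, -0.1]
finger_gap: 39.9
finger_force: 0.0
shift [-0.07  0.07  9.07] turn 0.05 psi now 69.3 q1,q6 [-0.48 -0.12] t 14.3 n 1.8
```

View pics/w6.png

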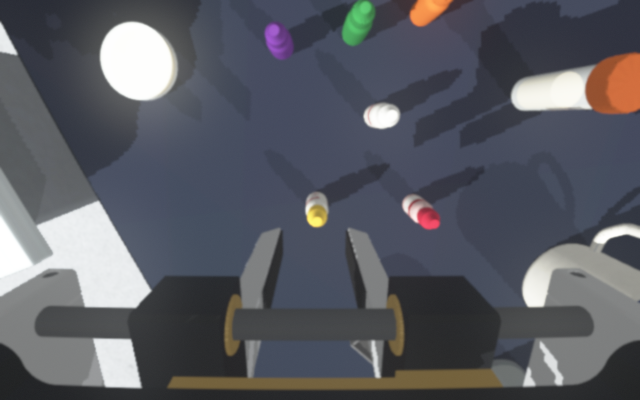

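Yellow's cap is at (317,217), between the fingers. The red cap is at (429,218) and the white one at (385,116).

```bash
python3 - <<'E'
from h import *
p=load('w6.png')
print(at(p,317,221,59).round(1),'red',at(p,432,223,59).round(1),'white',at(p,389,116,65).round(1), proj(p,[455.6,-197.9,60]))
E
python3 -m creep '[[-0.15,[-0.05,0.1,2],0],[-0.15,[-0.05,0.1,5],0],[-0.15,[-0.05,0.1,7.5],0],[-0.15,[-0.05,0.1,8.8],0],[-0.15,[-0.05,0.1,9],0],[-0.15,[-0.05,0.1,9],0],[-1,[-0.05,0.1,9],0],[-1,[-0.05,0.1,9],0],[-1,[-0.05,0.1,9],0],[-1,[-0.05,0.1,9],0],[-1,[-0.05,0.1,9],0],[-1,[-0.05,0.1,8.8],0]]' 14
python3 go.py 474.5 187.5 43 69
```

```text
[ 457.9 -199.7   59. ] red [ 542.2 -233.5   59. ] white [ 532.8 -143.    65. ] [313.39907092 220.43514663]
clock: 15.5
eef_pos: [455.0, -198.6, 29.0]
eef_rot: [-3.141, -0.0, 1.208]
wrist_force: [-1.1, -0.3, -0.0]
finger_gap: 18.8
finger_force: 14.0
shift [ 36.79 -11.87  -1.4 ] turn 0.04 psi now 69.2 q1,q6 [-0.49 -0.12] t 15.5 n 7.7
```

```bash
python3 -m creep '[[-1,[0,0,-2],0],[-1,[0,0,-5.5],0],[-1,[1,-0.3,-9],0],[-1,[3.5,-1.1,-10.5],0],[-1,[7.5,-2.4,-11],0],[-1,[12,-3.9,-11],0],[-1,[16.5,-5.3,-11],0],[-1,[21,-6.8,-11],0],[-1,[25.5,-8.2,-11],0],[-1,[30,-9.7,-11],0],[-1,[34,-11,-11],0],[-1,[36.3,-11.7,-11],0]]'
python3 -m creep '[[-1,[0.5,-0.2,0],0],[-1,[0.5,-0.2,0],0],[-1,[0.5,-0.2,2],0]]'
python3 - <<'E'
from h import *
p=manip.camera_params('wrist')
im,p=snap('wrist','w7.png')
print(proj(p,[474.5,187.5,18]))
h=cv2.cvtColor(im,cv2.COLOR_RGB2HSV); m=((abs(h[:,:,0].astype(int)-27)<6)&(h[:,:,1]>150)&(h[:,:,2]>80)).astype(np.uint8)
n,l,s,c=cv2.connectedComponentsWithStats(m)
for i in range(1,n):
    if s[i,4]>150: print(s[i],c[i],at(p,*c[i],18).round(1))
E
python3 go.py 474.5 187.5 43 69
```

```text
clock: 16.7
eef_pos: [474.0, 185.1, 138.9]
eef_rot: [-3.141, -0.0, 1.21]
wrist_force: [-0.3, -0.1, -0.6]
finger_gap: 18.8
finger_force: 14.0
clock: 17.0
eef_pos: [475.4, 187.1, 120.6]
eef_rot: [3.139, -0.002, 1.208]
wrist_force: [0.6, -0.3, -0.6]
finger_gap: 19.0
finger_force: 14.0
[311.15997869 204.08179532]
[ 287  181   36   45 1101] [304.36512262 200.97002725] [469.7 192.5  18. ]
shift [0.16 0.05 7.33] turn 0.03 psi now 69.2 q1,q6 [0.3  0.67] t 17.05 n 1.5
```

```bash
python3 - <<'E'
from h import *
p=load('w5.png')
print('y',at(p,186,112,18).round(1),'r',at(p,202,249,18).round(1))
im=cv2.imread('pics/w7.png');h=cv2.cvtColor(im,cv2.COLOR_BGR2HSV); m=((abs(h[:,:,0].astype(int)-27)<6)&(h[:,:,1]>150)&(h[:,:,2]>80))
for v in range(178,232,5): print(v,np.where(m[v])[0][[0,-1]] if m[v].any() else '-', im[v,312,::-1])
E
```

```text
y [475.3 187.9  18. ] r [580.   60.3  18. ]
178 - [133 123  97]
183 [300 318] [172 147  68]
188 [294 321] [171 146  68]
193 [290 321] [170 146  68]
198 [288 322] [171 146  68]
203 [287 347] [171 145  68]
208 [288 343] [171 145  68]
213 [289 333] [171 146  69]
218 [292 329] [140 120  59]
223 [298 324] [126 117 101]
228 - [117 113 108]
```

```bash
python3 -m creep '[[-1,[0.1,0,2],0],[-1,[0.1,0,4.5],0],[-1,[0.1,0,6],0],[-1,[0.1,0,7],0],[-1,[0.1,0,7.3],0],[-1,[0.1,0,7.35],0],[-1,[0.1,0,7.4],0],[-1,[0.1,0,7.45],0],[-1,[0.1,0,7.45],0],[-1,[0.1,0,7.45],0]]'
```

```text
clock: 18.05
eef_pos: [474.8, 188.7, 44.7]
eef_rot: [3.141, -0.0, 1.208]
wrist_force: [-0.1, 0.2, 0.2]
finger_gap: 19.2
finger_force: 14.0
```

```bash
python3 -m creep '[[-1,[0,0,0.1],0],[-1,[0,0,0.2],0],[-1,[0,0,0.28],0],[-1,[0,0,0.33],0],[-1,[0,0,0.33],0]]'
```

```text
clock: 18.55
eef_pos: [474.8, 188.8, 41.5]
eef_rot: [3.141, -0.0, 1.208]
wrist_force: [-1.0, 0.6, 4.3]
finger_gap: 18.9
finger_force: 14.0
```

```bash
python3 go.py 541.3 -234.3 120 9
```

```text
shift [-37.19  21.23  -7.86] turn 12.04 psi now 69.2 q1,q6 [0.31 0.67] t 18.55 n 8.7
```

```bash
python3 -m creep '[[-0.5,[0,0,0],0],[-0.3,[0,0,0],0],[-0.15,[0,0,0],0],[-0.15,[0,0,-1],0],[-0.15,[0,0,-3],0],[-0.15,[0,0,-6],0],[-0.15,[0,0,-10],0],[-0.15,[-2,1.1,-13],1],[-0.15,[-5.5,3.1,-14],2.5],[-0.15,[-9.5,5.4,-14],4],[-0.15,[-13.5,7.7,-14],5.5],[-0.15,[-17.5,10,-14],7]]'
python3 -m creep '[[-0.15,[-1.5,-3.8,0],1],[-0.15,[-3,-7.6,0],2],[-0.15,[-4.5,-11.4,0],3],[-0.15,[-6,-15.2,0],4],[-0.15,[-7.3,-18.6,1],5],[-0.15,[-7.3,-18.6,3],5],[-0.15,[-7.3,-18.6,3],5]]' 
python3 go.py 541.3 -234.3 120 9
```

```text
clock: 19.75
eef_pos: [506.1, -12.2, 182.2]
eef_rot: [3.141, -0.001, 0.592]
wrist_force: [0.9, 1.3, -0.6]
finger_gap: 40.0
finger_force: 0.0
clock: 20.45
eef_pos: [340.0, 102.5, 150.5]
eef_rot: [3.142, 0.002, 0.162]
wrist_force: [-0.1, 0.5, 1.1]
finger_gap: 40.3
finger_force: 0.0
shift [14.42 36.49  3.03] turn 0.06 psi now 9.3 q1,q6 [0.19 1.6 ] t 20.45 n 7.9
```

```bash
python3 -m creep '[[-0.15,[1,2.5,0],0],[-0.15,[2.7,6.8,0],0],[-0.15,[4.5,11.4,0],0],[-0.15,[6.3,16,0],0],[-0.15,[8.1,20.5,0],0],[-0.15,[9.9,25,0],0],[-0.15,[11.7,29.6,0],0],[-0.15,[13.2,33.5,1],0],[-0.15,[14.2,36,2],0],[-0.15,[14.4,36.5,3],0],[-0.15,[14.4,36.5,3],0],[-0.15,[14.4,36.5,3],0]]'
python3 - <<'E'
from h import *
im,p=snap('wrist','w8.png');print(proj(p,[541.3,-234.3,56]))
h=cv2.cvtColor(im,cv2.COLOR_RGB2HSV).astype(int); m=((((h[:,:,0]+10)%180)<16)&(h[:,:,1]>170)&(h[:,:,2]>120)).astype(np.uint8)
n,l,s,c=cv2.connectedComponentsWithStats(m)
for i in range(1,n):
    if s[i,4]>60: print(s[i],c[i],at(p,*c[i],50).round(1))
E
python3 go.py 541.3 -234.3 27 9
```

```text
clock: 21.65
eef_pos: [541.5, -234.3, 121.7]
eef_rot: [-3.141, 0.0, 0.161]
wrist_force: [0.6, 0.2, 0.7]
finger_gap: 39.7
finger_force: 0.0
[313.62070447 217.66135332]
[  0  91  17  40 407] [  5.88697789 110.99017199] [586.7  16.1  50. ]
[308 205  15  14  93] [316.39784946 211.97849462] [ 544.5 -236.1   50. ]
shift [-0.04 -0.    9.51] turn 0.05 psi now 9.3 q1,q6 [-0.47  0.94] t 21.7 n 1.9
```

```bash
python3 -m creep '[[-0.15,[0.1,0.15,2],0],[-0.15,[0.1,0.15,5],0],[-0.15,[0.1,0.15,8],0],[-0.15,[0.1,0.15,9.2],0],[-0.15,[0.1,0.15,9.4],0],[-0.15,[0.1,0.15,9.4],0],[-1,[0.1,0.15,9.4],0],[-1,[0.1,0.15,9.4],0],[-1,[0.1,0.15,9.4],0],[-1,[0.1,0.15,9.4],0],[-1,[0.1,0.15,9.4],0],[-1,[0.1,0.15,9.2],0]]' 14
python3 go.py 579 60 43 9
```

```text
clock: 22.9
eef_pos: [542.9, -236.2, 29.2]
eef_rot: [-3.142, 0.0, 0.161]
wrist_force: [-0.1, 0.1, -0.5]
finger_gap: 19.0
finger_force: 14.0
shift [  8.3  -28.66  -1.38] turn 0.04 psi now 9.2 q1,q6 [-0.47  0.94] t 22.9 n 6.0
```

```bash
python3 -m creep '[[-1,[0,0,-2],0],[-1,[0,0,-5.5],0],[-1,[0,0,-9.5],0],[-1,[0.7,-2.4,-12],0],[-1,[1.8,-6,-12.5],0],[-1,[3,-10.3,-12.5],0],[-1,[4.2,-14.6,-12.5],0],[-1,[5.5,-19,-12.5],0],[-1,[6.7,-23.3,-12.5],0],[-1,[7.7,-26.6,-12.5],0],[-1,[8.2,-28.3,-12.5],0],[-1,[8.3,-28.7,-12.5],0]]'
python3 -m creep '[[-1,[0,0,0],0],[-1,[0,0,0],0],[-1,[0,0,0],0]]'
python3 - <<'E'
from h import *
im,p=snap('wrist','w9.png');print(proj(p,[579,60,18]))
h=cv2.cvtColor(im,cv2.COLOR_RGB2HSV).astype(int); m=((((h[:,:,0]+10)%180)<16)&(h[:,:,1]>150)&(h[:,:,2]>70)).astype(np.uint8)
n,l,s,c=cv2.connectedComponentsWithStats(m)
for i in range(1,n):
    if s[i,4]>60: print(s[i],c[i],at(p,*c[i],18).round(1))
E
python3 go.py 579 60 43 9
```

```text
clock: 24.1
eef_pos: [578.8, 62.1, 153.9]
eef_rot: [-3.141, 0.0, 0.163]
wrist_force: [0.3, -0.7, -0.6]
finger_gap: 19.2
finger_force: 14.0
clock: 24.4
eef_pos: [578.9, 59.2, 154.2]
eef_rot: [3.142, 0.0, 0.16]
wrist_force: [0.1, -0.9, 0.3]
finger_gap: 18.9
finger_force: 14.0
[312.9286959  195.28351467]
[ 292  175   43   43 1014] [313.89349112 191.78500986] [582.8  59.6  18. ]
[251 190  34  11 365] [267.27671233 194.98082192] [571.9 106.5  18. ]
[303 266  26  19 226] [316.01327434 276.51769912] [487.3  41.8  18. ]
shift [ 0.02 -0.06 11.12] turn 0.03 psi now 9.1 q1,q6 [0.04 1.45] t 24.45 n 2.2
```

```bash
python3 -m creep '[[-1,[0,0,2],0],[-1,[0,0,5],0],[-1,[0,0,8],0],[-1,[0,0,10],0],[-1,[0,0,10.8],0],[-1,[0,0,11],0],[-1,[0,0,11.1],0],[-1,[0,0,11.15],0],[-1,[0,0,11.2],0],[-1,[0,0,11.25],0],[-1,[0,0,11.25],0]]'
```

```text
clock: 25.55
eef_pos: [579.0, 60.4, 41.9]
eef_rot: [3.142, -0.0, 0.161]
wrist_force: [-0.6, -0.6, 0.9]
finger_gap: 18.6
finger_force: 14.0
```

```bash
python3 -m creep '[[-1,[0,0,0.05],0],[-1,[0,0,0.08],0],[-1,[0,0,0.08],0],[-0.5,[0,0,0.08],0],[-0.3,[0,0,0.08],0],[-0.15,[0,0,0.08],0],[-0.15,[0,0,-1],0],[-0.15,[0,0,-3],0],[-0.15,[0,0,-6],0],[-0.15,[0,0,-9],0],[-0.15,[0,0,-11],0],[-0.15,[0,0,-11],0]]'
python3 go.py 532.3 -142.4 135 25
```

```text
clock: 26.75
eef_pos: [580.1, 60.4, 155.2]
eef_rot: [3.141, -0.005, 0.161]
wrist_force: [-0.3, -0.0, -0.2]
finger_gap: 39.9
finger_force: 0.0
shift [-7.98 19.25  1.99] turn -3.16 psi now 9.2 q1,q6 [0.04 1.45] t 26.75 n 4.2
```

```bash
python3 -m creep '[[-0.15,[-0.8,2,0],-0.5],[-0.15,[-2.2,5.3,0],-1.5],[-0.15,[-3.8,9.2,0],-2.5],[-0.15,[-5.5,13.2,0],-3.2],[-0.15,[-7,16.8,1],-3.2],[-0.15,[-7.8,18.7,2],-3.2],[-0.15,[-8,19.2,2],-3.2],[-0.15,[-8,19.2,2],-3.2],[-0.15,[-8,19.2,2],-3.2]]'
python3 - <<'E'
from h import *
im,p=snap('wrist','w10.png');print(proj(p,[532.3,-142.4,65]),proj(p,[532.3,-142.4,0]))
g=im.min(2); m=(g[150:240,270:360]>140).astype(np.uint8)
n,l,s,c=cv2.connectedComponentsWithStats(m)
for i in range(1,n):
    if s[i,4]>40: print(s[i]+[270,150,0,0,0],c[i]+[270,150])
E
python3 go.py 532.3 -142.4 27 25
```

```text
clock: 27.65
eef_pos: [531.1, -141.1, 131.8]
eef_rot: [-3.142, -0.0, 0.441]
wrist_force: [0.3, -0.4, 0.2]
finger_gap: 39.7
finger_force: 0.0
[315.41475536 216.28415934] [315.02830577 195.98151763]
[307 195  21  25 308] [318.75       208.67207792]
shift [ 0.04  0.18 10.49] turn 0.06 psi now 25.3 q1,q6 [-0.33  0.8 ] t 27.7 n 2.1
```

```bash
python3 -m creep '[[-0.15,[0.1,0.3,2],0],[-0.15,[0.1,0.3,5],0],[-0.15,[0.1,0.3,8],0],[-0.15,[0.1,0.3,10],0],[-0.15,[0.1,0.3,10.4],0],[-0.15,[0.1,0.3,10.4],0],[-1,[0.1,0.3,10.4],0],[-1,[0.1,0.3,10.4],0],[-1,[0.1,0.3,10.4],0],[-1,[0.1,0.3,10.4],0],[-1,[0.1,0.3,10.4],0],[-1,[0.1,0.3,10.2],0]]' 14
python3 go.py 494.7 -380 31 25
python3 - <<'E'
from h import *
s=load('scene0.png');T=load('top0.png')
print(proj(s,[494.7,-380,3]),proj(T,[494.7,-380,3]))
E
```

```text
clock: 28.9
eef_pos: [532.9, -144.3, 29.8]
eef_rot: [3.141, -0.0, 0.44]
wrist_force: [-0.8, 0.1, -0.0]
finger_gap: 18.8
finger_force: 14.0
shift [-13.5   19.69  -0.11] turn 0.04 psi now 25.2 q1,q6 [-0.33  0.8 ] t 28.9 n 4.8
[399.59839562 202.03577188] [434.74268533 219.93989746]
```

```bash
python3 - <<'E'
from h import *
T=load('top0.png')
for n,u,v,z in[('grey base',468,190,10),('grey top',490,180,150),('grey far',503,170,150),('red/white left',490,225,60),('mug bottom',430,168,0),('mug rim low',440,172,95)]: print(n,at(T,u,v,z).round())
E
```

```text
grey base [ 575. -474.   10.]
grey top [ 576. -481.  150.]
grey far [ 600. -516.  150.]
red/white left [ 474. -510.   60.]
mug bottom [ 640. -374.    0.]
mug rim low [ 608. -375.   95.]
```

```bash
python3 -m creep '[[-1,[0,0,-2],0],[-1,[0,0,-5.5],-1.4],[-1,[0,0,-9.5],-3],[-1,[-1,1.5,-11],-4.6],[-1,[-3,4.4,-11],-6.2],[-1,[-5.5,8,-11],-7.8],[-1,[-8,11.7,-11],-9.4],[-1,[-10.5,15.3,-11],-11],[-1,[-12.5,18.2,-11],-12.6],[-1,[-13.5,19.7,-11],-14.2],[-1,[-13.5,19.7,-11],-15.8],[-1,[-13.5,19.7,-11],-17.4]]'
python3 -m creep '[[-1,[0,0,0],-0.6],[-1,[0,0,0],-0.6],[-1,[0,0,0],-0.6]]'
python3 go.py 494.7 -380 31.5 115
```

```text
clock: 30.1
eef_pos: [494.2, -380.6, 139.3]
eef_rot: [-3.141, -0.001, 1.963]
wrist_force: [0.5, -0.1, -0.9]
finger_gap: 18.7
finger_force: 14.0
clock: 30.4
eef_pos: [494.7, -379.9, 139.6]
eef_rot: [-3.142, -0.0, 2.009]
wrist_force: [-0.7, 0.0, -0.4]
finger_gap: 19.0
finger_force: 14.0
shift [-1.000e-02  0.000e+00  1.081e+01] turn 0.02 psi now 115.1 q1,q6 [-0.71 -1.15] t 30.4 n 2.2
```

```bash
python3 -m creep '[[-1,[0,0,2],0],[-1,[0,0,5],0],[-1,[0,0,8],0],[-1,[0,0,9.8],0],[-1,[0,0,10.5],0],[-1,[0,0,10.7],0],[-1,[0,0,10.8],0],[-1,[0,0,10.85],0],[-1,[0,0,10.9],0],[-1,[0,0,10.9],0]]'
```

```text
clock: 31.4
eef_pos: [495.1, -380.3, 31.5]
eef_rot: [3.141, 0.001, 2.011]
wrist_force: [-0.2, -0.4, 3.4]
finger_gap: 19.0
finger_force: 14.0
```

Contact. I'll release, retreat and check.

```bash
python3 -m creep '[[-1,[0,0,0.03],0],[-0.5,[0,0,0.03],0],[-0.3,[0,0,0],0],[-0.15,[0,0,0],0],[-0.15,[0,0,-1],0],[-0.15,[0,0,-3],0],[-0.15,[0,0,-6],0],[-0.15,[0,0,-10],0],[-0.15,[3,0,-13],0],[-0.15,[6,0,-15],0],[-0.15,[10,2,-17],0],[-0.15,[14,6,-18],0]]'
python3 -m creep '[[-0.15,[2,-4,0],0],[-0.15,[2,-8,0],0],[-0.15,[2,-12,0],0],[-0.15,[2,-14,0],0],[-0.15,[2,-14,0],0]]'
python3 - <<'E'
from h import *
a,_=snap('top','t9.png');b,_=snap('scene','s9.png')
A=cv2.resize(a[130:260,190:480],(800,359),interpolation=cv2.INTER_CUBIC)
B=cv2.resize(b[165:325,170:430],None,fx=1.5,fy=1.5,interpolation=cv2.INTER_CUBIC)
o=np.zeros((600,800,3),np.uint8);o[:359]=A;o[359:599,:390]=B
cv2.imwrite('pics/f.png',o[:,:,::-1]); print(manip.read_state()['eef_pos'])
E
```

```text
clock: 32.6
eef_pos: [486.2, -234.0, 212.2]
eef_rot: [3.14, 0.003, 2.009]
wrist_force: [2.2, 0.1, -0.5]
finger_gap: 39.9
finger_force: 0.0
clock: 33.1
eef_pos: [350.3, -277.0, 210.3]
eef_rot: [3.141, 0.001, 2.009]
wrist_force: [-0.0, -0.0, -0.3]
finger_gap: 39.9
finger_force: 0.0
[ 351.99610179 -276.32678808  209.99339698]
```

View pics/f.png

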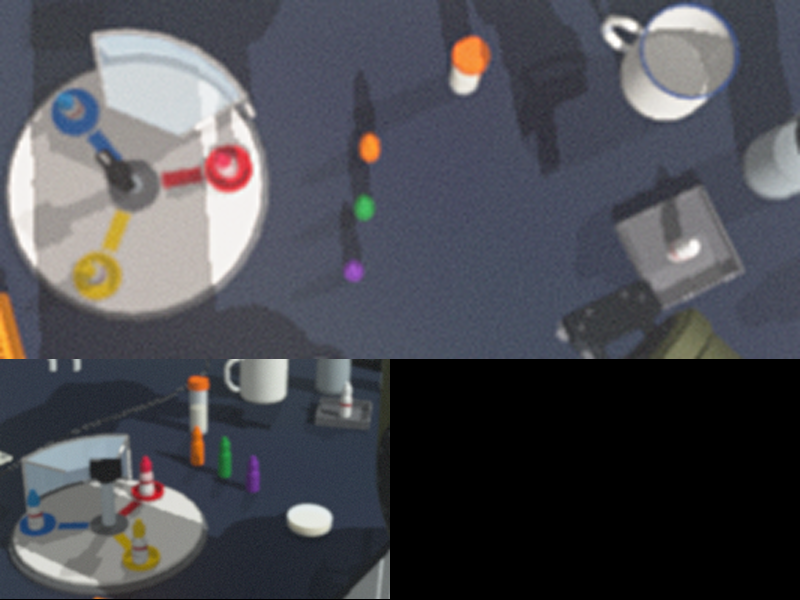

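The picture shows blue (73,107), yellow (97,273) and red (228,165) upright in their own bays. White stands in the tray at (684,248), and the tube and look-alikes haven't moved.

```bash
python3 -c "
from cell import manip
print(manip.sign_off())"
```

```text
the job is handed in; nothing more can be done
None
```

The blue, yellow and red bottles stand upright in their own bays and the white one in the tray, the centrifuge tube was left untouched, and the job was handed in at about 33 s of robot time.

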